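Prove the stop, then draw the grinder's fuse carrier

TASK

Take the bench grinder out of service: first prove its emergency stop by pushing the red mushroom cap fully down and backing off so that it stays down by itself, then reset it by twisting the black collar under it clockwise until the cap is fully up again, and let go. Then pinch the two orange side catches of the white fuse carrier together, lift the carrier straight out of its base and finish while holding it there, still pinched, upright and still, at least 6 cm above where it sat. Leave the jar, the screwdriver and the marker where they are.

Things in the scene. Friction and masses are not known exactly. Their poses are not given: they have to be found in the camera images.
- stop_station: Emergency stop station, fixed to the bench: grey box 90 x 90 mm, 40 mm high, round yellow plate on top, black knurled collar and red mushroom cap upright in its middle. Origin: centre of its underside, on the bench; z up; a cable gland sticks out 12 mm on its +x face. It may stand left or right of the fuse base, turned.
- cap_top (a point): Top centre of the red mushroom cap (40 mm diameter, cap 16 mm thick), 88 mm above the bench when up and 80 mm when latched down. It moves with the cap.
- stop_cap (a joint): How far the cap is pushed down, m: 0 up, 0.008 fully down. It slides straight down without turning, against about 5 N of friction, and stays where it is left; only the collar brings it up again.
- collar_mid (a point): Centre of the black knurled reset collar, at half its height: 54 mm diameter, 18 mm high, from 44 to 62 mm above the bench, on the axis of the cap. It turns and does not slide; grip it across from above with a finger on each side of the cap (the cap is narrower), fingertips no lower than 43 mm above the bench (fixed plate below).
- stop_collar (a joint): Turn of the collar, rad: 0 with the cap up, 0.8 with the cap fully down. A screw cam links it with the cap: pushing the cap down spins the collar counter-clockwise (seen from above), so leave the collar free meanwhile; turning the collar clockwise by 0.8 rad, to its stop, raises the cap fully again. It stays where it is left; turning takes about 0.06 N m.
- fuse_base: Fuse base, fixed to the bench: grey plate 100 (x) x 90 (y) mm, 12 mm thick, with a black socket rising to 36 mm above the bench. Origin: centre of its underside, on the bench; z up. The carrier sits in it, axes parallel. Ledges on its +y and -y sides, 25 to 33 mm above the bench, hold the catches' hooks down. Nothing of it is higher than 36 mm.
- carrier: Loose fuse carrier, about 0.14 kg: white block 50 (x) x 26 (y) x 64 mm high, an orange catch on its +y and -y side. Origin: centre of its underside, 12 mm above the bench when seated; z up. Catch pads: 26 mm wide (x), 35 to 59 mm above the origin, 52 mm apart outside (y) at rest, 40 mm pinched fully. Grip across y, centred. 1.2 mm play in the socket for the first 24 mm of lift.
- catch_a (a joint): How far the orange catch on the carrier's +y side is pushed in, m: 0 released, 0.006 fully in. It clears its ledge from about 0.004. Spring: 1.6 N at 0, 4 N fully in.
- catch_b (a joint): The same for the catch on the carrier's -y side.
- jar_nuts: Bystander: clear jar with black lid, 60 mm diameter, 70 mm high, upright. Origin: centre of its underside.
- screwdriver_red: Bystander: screwdriver with red handle, 214 mm long, lying along its y. Origin: under its middle.
- marker: Bystander: black marker pen with blue cap, 130 mm long, lying along its y. Origin: under its middle.
Things that resemble listed ones, but are neither listed nor needed, are in the scene too. Of the things shaped like the fuse_base, the grey one is meant.

How it is judged:
On the way, in this order (a step that is already met when the one before it is completed fails the run):
1. the cap is latched down with nothing touching it (value of joint stop_cap above 0.0065 m and contact force between the fingers and stop_station below 0.1 N), for 0.2 s.
2. the cap is up again (value of joint stop_cap below 0.0015 m and contact force between the fingers and stop_station below 0.1 N), for 0.2 s.
3. both catches are pinched in while the carrier still sits in its base (value of joint each of catch_a, catch_b above 0.004 m and z of carrier in the frame of fuse_base below 0.018 m), for 0.05 s.
At the end, for the whole second after the job is handed in: The carrier is held in the fingers with both catches at least 4 mm in, its underside at least 55 mm above its seat, within 0.3 rad of upright, at rest, touching neither base nor station; the stop cap is up (within 1.5 mm); jar, screwdriver and marker are within 20 mm of their starts (z of carrier in the frame of fuse_base above 0.067 m and value of joint each of catch_a, catch_b above 0.004 m and contact force between the fingers and carrier above 2 N and contact force between carrier and fuse_base below 0.1 N and contact force between carrier and stop_station below 0.1 N and angle between carrier's own z axis and vertical below 0.3 rad and linear speed of carrier below 0.03 m/s and value of joint stop_cap below 0.0015 m and distance of each of jar_nuts, screwdriver_red, marker from where it was at the start of the episode below 0.02 m); the arm keeps its last pose, push and grip.
It fails at once if a bystander is pushed away or the jar is tipped (distance of any of jar_nuts, screwdriver_red, marker from where it was at the start of the episode above 0.03 m or angle between jar_nuts's own z axis and vertical above 0.5 rad).
It also fails if it takes over 53 s, if anything falls off the work surface, if the arm or the gripper's body presses on something with over 40 N, if the wrist force passes 120 N, or if a joint passes its speed limit or range.

ROBOT

A 6-joint arm with a two-finger parallel gripper is mounted at the origin on a cart in front of the work surface, level with it; the furniture and walls round the work are solid. World frame = base frame: x ahead of the robot, y to its left, z up, the work surface at z = 0. Lengths are in m, angles in rad, forces in N, time in s.
With the tool pointing down it reaches from about 0.225 to 0.725 m from the base axis. Payload 3.1 kg.
Tool frame: the origin (TCP) lies midway between the tips of the shut fingers; the grasp point (between the pads) lies 19 mm behind it (robot.grasp_offset is the distance from the TCP to the grasp point, in m); z points along the fingers, y is the line along which they close (so a half turn about z gives the same grasp; the last joint's range is limited). The gripper opens to 85 mm and grips with 20 to 120 N. Pads are 22 mm wide; open, the fingers measure 114 mm over their backs; the gripper's body (76 mm by 85 mm) begins 54 mm behind the grasp point. The pads swing forward as they close: fully open they stand 13 mm farther back than shut.
Start: joints at [1.068, 0.048, 0.099, 1.622, 0, 1.443], TCP at [0.192, 0.489, 0.231] pointing down, gripper open.
Joint ranges: [-2.91, 2.91], [-0.99, 1.94], [-1.21, 1.42], [-2.12, 2.29], [-1.49, 1.47], [-3.14, 3.14]. Speed limits (rad/s): [2.79, 2.79, 3.14, 3.14, 3.14, 3.14].

INTERFACE

Orientations are given as a 3x3 rotation matrix whose columns are the frame's x, y, z axes.
In Python, from cell import robot, grab_frame, job gives the robot as it stands.
- The arm moves only by the tool drive_tool, never from a script. Its argument "motion" is a list of rows, each a list of 3 entries, a list of its own where there are three numbers: the shift along the tool's x, y, z in cm, then the turn about the tool's z in rad, then the opening in per cent of the stroke, from 0 (shut) to 100 (fully open). A call has exactly 5 rows; each row is the pose to reach, as a shift and turn from the pose commanded when the call began, along the tool's axes at that moment; what a row does not reach only later rows make up. A row lasts 1/8 s, in which the tool goes at most 62.5 mm and 10.7 degrees, less where a joint would pass 70% of its speed; a pose out of reach is approached as far as the arm can. A call with a gripper value outside its range is refused whole. The fingers move at their own pace and stop on an object; the grip force is fixed at half the most. Time passes only in rows, so rows that repeat a pose let the fingers close, or fill a call up. It gives the time, the measured TCP pose, the force, the opening and the grip force at its end, in the units of the state.
- robot.sense(): the state, without advancing time (a new reading comes with each control period).
- grab_frame(name): name is "scene" or "top" or "wrist"; returns a dict with "pixels" (384x512x3 uint8, red, green, blue), "fx", "fy", "cx", "cy" (pixels), "D" ([k1, k2, p1, p2, k3] as OpenCV has them; the pictures are not rectified), "world_from_camera" (4x4, takes a point from camera to world coordinates). Camera axes: x right, y down, z forward; pixel columns grow to the right and rows downward; lengths in m; the calibration is good to about 2 mm. A picture is of the moment at which its call begins. There is no depth.
- job.hand_in(): hands the job in; it is judged then, once.
The state is a dict: "clock": time; "joints": joint angles; "dq": joint speeds; "tau": joint torques, N m; "position": TCP position; "eef_rot": TCP orientation; "force": force on the tool from outside, world axes, zero at the start; "wrist_torque": the same for the moment, N m; "finger_gap": finger opening in m; "grip_force": force on a finger pad.
Only numpy, scipy, OpenCV 4.12 (cv2) and the standard library are available. Lean on these libraries where they do the work, as an engineer would, in place of code of your own. Each camera call takes 0.05 s, during which the arm holds its last target. There are 200 camera calls.

## Working session

There is one attempt and no reset: what is moved stays moved. The work goes in short steps, Python scripts to look and compute and a tool call to move; the robot and the scene stay as the last step left them, time stands still between calls to the robot, and variables do not carry over. Pictures are saved under pics/ and viewed, at most 10 in all, crops included, and the job is handed in when it is done.

Besides the shell and the picture viewer there is one more tool, called as name(argument=value, ...) on one line, values as JSON. drive_tool: Moves the arm, as the interface text tells. Its arguments: {"type":"object","properties":{"motion":{"type":"array","items":{"type":"array"}}},"required":["motion"]}

```bash
mkdir -p pics; ls
cat > h.py <<'E'
import numpy as np, cv2
from cell import robot, grab_frame, job
def grab(n,f):
    d=grab_frame(n); cv2.imwrite(f'pics/{f}.png',d['pixels'][:,:,::-1]); np.save(f'pics/{f}.npy',d,allow_pickle=True); return d
def load(f): return np.load(f'pics/{f}.npy',allow_pickle=True).item()
def K(d): return np.array([[d['fx'],0,d['cx']],[0,d['fy'],d['cy']],[0,0,1.]])
def at_z(d,uv,z):
    p=cv2.undistortPoints(np.array(uv,float).reshape(-1,1,2),K(d),np.array(d['D'],float))[:,0]
    T=d['world_from_camera']; r=np.c_[p,np.ones(len(p))]@T[:3,:3].T; o=T[:3,3]
    return o+r*((z-o[2])/r[:,2])[:,None]
def proj(d,P):
    T=np.linalg.inv(d['world_from_camera']); r,_=cv2.Rodrigues(T[:3,:3])
    return cv2.projectPoints(np.array(P,float).reshape(-1,1,3),r,T[:3,3],K(d),np.array(d['D'],float))[0][:,0]
E
python3 - <<'E'
from h import *
a=grab('top','top0');b=grab('scene','scene0')
print(robot.sense()); print(a['world_from_camera'].round(3))
E
```

```text
pics
{'clock': 0.1, 'joints': array([ 1.06821310e+00,  4.86738419e-02,  9.77627060e-02,  1.62200995e+00,
       -2.99183876e-06,  1.44301924e+00]), 'dq': array([ 2.22560769e-05,  3.94349478e-04,  4.63673559e-03, -9.85907937e-04,
       -4.27588929e-04, -3.09044258e-04]), 'tau': array([ 2.38069973e-03, -3.39852405e+01,  3.20935643e+01,  1.58149539e-02,
       -8.15786598e-05, -1.89658840e-05]), 'position': array([0.1919318 , 0.48806564, 0.23023981]), 'eef_rot': array([[-9.30578475e-01,  3.66091054e-01, -1.02085460e-03],
       [ 3.66092380e-01,  9.30576648e-01, -1.86345370e-03],
       [ 2.67789720e-04, -2.10781699e-03, -9.99997743e-01]]), 'force': array([ 0.57681905,  0.65748818, -0.50882877]), 'wrist_torque': array([0.01354148, 0.00827186, 0.01431205]), 'grip_force': 0.0, 'finger_gap': 0.08551656183143742}
[[-0.013 -0.981  0.191  0.405]
 [-1.     0.015  0.006  0.022]
 [-0.009 -0.191 -0.982  1.152]
 [ 0.     0.     0.     1.   ]]
```

View pics/top0.png

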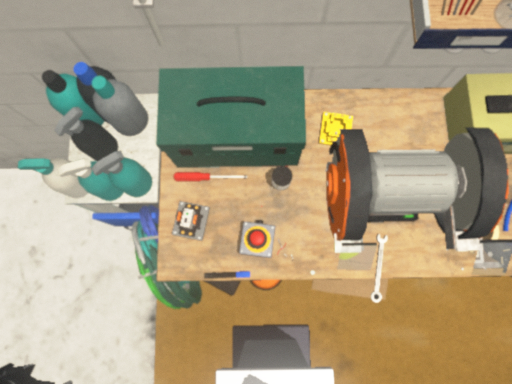

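View pics/scene0.png

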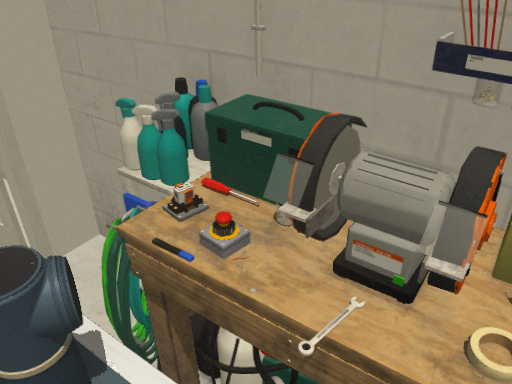

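The top view shows the stop station with its red cap at about (258,238), and the fuse base with the white/orange carrier at about (190,219). The jar is at (279,177), the screwdriver runs from 175 to 245 at row 176, and the marker is at (227,274). Next, an enlarged crop for measuring.

Run:
```python
from h import *
d=load('top0'); im=d['pixels'][:,:,::-1]
c=cv2.resize(im[160:290,160:300],None,fx=5,fy=5,interpolation=cv2.INTER_CUBIC)[:600]
hs=cv2.cvtColor(np.ascontiguousarray(im),cv2.COLOR_BGR2HSV)
m=((hs[...,0]<6)|(hs[...,0]>174))&(hs[...,1]>170)&(hs[...,2]>80); m[:210]=0;m[270:]=0;m[:,:230]=0;m[:,290:]=0
v,u=np.nonzero(m); print(len(u),u.mean(),v.mean()); cap=at_z(d,[[u.mean(),v.mean()]],.083)[0];print('cap',cap)
print('fuse guess',at_z(d,[[190,219]],.07), 'jar',at_z(d,[[279,177]],.07),'marker',at_z(d,[[227,274]],.01))
cv2.imwrite('pics/c0.png',c)
print(proj(d,[[.19,.49,.23]]))
```

```text
137 256.2554744525547 237.33576642335765
cap [0.50159343 0.04166323 0.083     ]
fuse guess [[0.55521423 0.22224188 0.07      ]] jar [[ 0.66932207 -0.02314044  0.07      ]] marker [[0.40649265 0.12626122 0.01      ]]
[[ 52.37407776 375.7003867 ]]
```

View pics/c0.png

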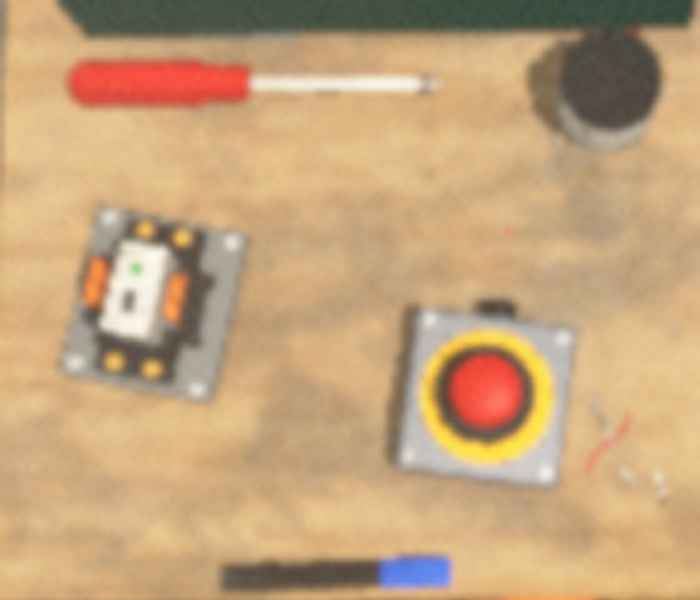

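Run:
```python
from h import *
d=load('top0')
def c(l): return np.array(l,float)/5+160-0.4
s=at_z(d,c([[110,217],[233,241],[198,390],[73,363]]),.012); print(s.round(4),s.mean(0))
v=(s[0]-s[3]+s[1]-s[2]); w=(s[0]-s[1]+s[3]-s[2]); print('base yaw',np.arctan2(v[1],v[0]),np.arctan2(-w[0],w[1]))
k=at_z(d,c([[123,240],[172,247],[152,340],[103,330]]),.076); print('carrier',k.mean(0))
o=at_z(d,c([[96,283],[176,298]]),.065); print('catch',o,o.mean(0))
g=at_z(d,c([[430,318],[563,338],[546,470],[408,456]]),.04); print('station',g.mean(0)); v=g[0]-g[3]+g[1]-g[2];print(np.arctan2(v[1],v[0]))
b=at_z(d,c([[485,388]]),.083);print(b)
st=robot.sense();R=st['eef_rot'];print('shift cm to above cap z.13',R.T@(np.array([.502,.041,.15])-st['position'])*100)
```

```text
[[0.6104 0.2584 0.012 ]
 [0.5952 0.1867 0.012 ]
 [0.5095 0.2056 0.012 ]
 [0.5258 0.2776 0.012 ]] [0.56021745 0.23207483 0.012     ]
base yaw -0.22032602217629066 -0.21585555263067305
carrier [0.5588434  0.22911229 0.076     ]
catch [[0.56408959 0.25420341 0.065     ]
 [0.55517259 0.20995546 0.065     ]] [0.55963109 0.23207943 0.065     ]
station [0.50189799 0.04059187 0.04      ]
-0.1550124051656944
[[0.50194262 0.04073996 0.083     ]]
shift cm to above cap z.13 [-45.22316049 -30.23465241   8.0756183 ]
```

drive_tool(motion=[[[-5,-3.3,1],0,0],[[-10,-6.7,2],0,0],[[-15,-10,3],0,0],[[-20,-13.4,4],0,0],[[-25,-16.7,5],0,0]])

```text
clock: 0.72
position: [0.3642, 0.2399, 0.1805]
eef_rot: [[-0.931, 0.366, -0.0], [0.366, 0.931, -0.0], [0.0, -0.0, -1.0]]
force: [0.6, 0.7, 0.0]
finger_gap: 0.0003
grip_force: 0.0
```

drive_tool(motion=[[[-5,-3.4,1],0,0],[[-10,-6.7,2],0,0],[[-15,-10,2.5],0,0],[[-20,-13.5,3],0,0],[[-20.2,-13.5,3],0,0]])

```text
clock: 1.35
position: [0.5031, 0.0385, 0.1498]
eef_rot: [[-0.928, 0.372, -0.002], [0.372, 0.928, -0.001], [0.001, -0.001, -1.0]]
force: [-1.1, 0.4, -0.3]
finger_gap: 0.0001
grip_force: 0.0
```

Run:
```python
from h import *
d=grab('wrist','w1'); st=robot.sense();R=st['eef_rot'];print(st['position'],st['clock'],st['force'],st['finger_gap'],st['joints'].round(3))
T=d['world_from_camera'];print(T.round(3),R.round(3))
print('cap proj',proj(d,[[.502,.041,.088],[.502,.041,.04],st['position'],[.5,.22,.07]]))
im=d['pixels'][:,:,::-1]
hs=cv2.cvtColor(np.ascontiguousarray(im),cv2.COLOR_BGR2HSV)
m=((hs[...,0]>22)&(hs[...,0]<34)&(hs[...,1]>180)&(hs[...,2]>120)).astype(np.uint8)
v,u=np.nonzero(m); print('yellow',len(u),u.min(),u.max(),v.min(),v.max())
```

```text
[0.50233609 0.04037246 0.1501305 ] 1.4 [ 0.44079268  0.68268015 -0.47548155] 6.16408830875287e-05 [-0.053 -0.007 -0.118  1.462  0.     0.326]
[[ 0.372  0.878  0.302  0.425]
 [ 0.928 -0.352 -0.122  0.072]
 [-0.001  0.325 -0.946  0.293]
 [ 0.     0.     0.     1.   ]] [[-0.929  0.37  -0.002]
 [ 0.37   0.929  0.   ]
 [ 0.002 -0.001 -1.   ]]
cap proj [[257.18800468 209.64700892]
 [257.27985598 186.7285755 ]
 [256.0412016  259.20392209]
 [504.20401721 103.84640591]]Traceback (most recent call last):
  File "<stdin>", line 8, in <module>
    return umr_minimum(a, axis, None, out, keepdims, initial, where)
ValueError: zero-size array to reduction operation minimum which has no identity
```

View pics/w1.png

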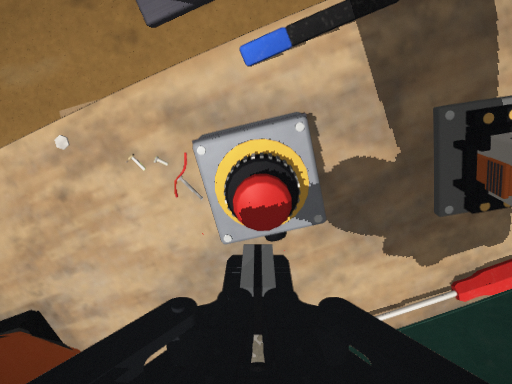

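The wrist view shows the cap at about (263,202), the yellow plate centred at about (262,184), and the fuse base at the right.

Run:
```python
from h import *
d=load('w1')
print(at_z(d,[[263,202]],.08),at_z(d,[[262,184]],.043))
c=np.array([[201,150],[300,126],[319,218],[227,239]]);g=at_z(d,c,.04);print(g.mean(0))
st=robot.sense();print(st['eef_rot'].T@(np.array([.503,.036,.08])-st['position']))
```

```text
[[0.50131042 0.04546972 0.08      ]] [[0.50038543 0.04558804 0.043     ]]
[0.50227966 0.04466055 0.04      ]
[-0.00239366 -0.00377949  0.07012726]
```

drive_tool(motion=[[[0.17,0.2,3],0,0],[[0.17,0.2,5.5],0,0],[[0.17,0.2,6.2],0,0],[[0.17,0.2,6.6],0,0],[[0.17,0.2,6.9],0,0]])

```text
clock: 2.02
position: [0.5016, 0.0453, 0.0838]
eef_rot: [[-0.931, 0.365, 0.001], [0.365, 0.931, 0.001], [-0.001, 0.001, -1.0]]
force: [-3.9, 1.6, 5.5]
finger_gap: 0.0002
grip_force: 2.5
```

drive_tool(motion=[[[0,0,0.2],0,0],[[0,0,0.35],0,0],[[0,0,0.35],0,0],[[0,0,0.35],0,0],[[0,0,0.35],0,0]])

```text
clock: 2.65
position: [0.502, 0.045, 0.08]
eef_rot: [[-0.931, 0.366, 0.002], [0.366, 0.931, 0.001], [-0.001, 0.002, -1.0]]
force: [-3.6, 3.2, 7.8]
finger_gap: -0.0001
grip_force: 3.7
```

drive_tool(motion=[[[0,0,0.2],0,0],[[0,0,0.3],0,0],[[0,0,0.3],0,0],[[0,0,0.3],0,0],[[0,0,0.3],0,0]])

```text
clock: 3.28
position: [0.5022, 0.045, 0.08]
eef_rot: [[-0.931, 0.366, 0.003], [0.366, 0.931, 0.001], [-0.002, 0.002, -1.0]]
force: [-9.0, 2.5, 19.8]
finger_gap: 0.0
grip_force: 9.6
```

drive_tool(motion=[[[0,0,-1.5],0,0],[[0,0,-4],0,0],[[0,0,-6.5],0,0],[[0,0,-6.5],0,100],[[0,0,-6.5],0,100]])

```text
clock: 3.9
position: [0.5015, 0.0442, 0.1398]
eef_rot: [[-0.93, 0.366, -0.0], [0.366, 0.93, -0.0], [0.0, -0.001, -1.0]]
force: [0.2, -0.8, -0.6]
finger_gap: 0.0362
grip_force: 0.0
```

Run:
```python
from h import *
d=grab('wrist','w2'); st=robot.sense();print(st['position'],st['clock'],st['force'],st['finger_gap'],st['joints'].round(3),st['eef_rot'].round(3))
for z in (.08,.088): print(proj(d,[[.502,.0435,z]]))
```

```text
[0.50095638 0.04431608 0.13929508] 3.95 [ 0.45586579 -0.04130092 -0.26868953] 0.043147011789262814 [-0.045 -0.008 -0.141  1.44  -0.     0.33 ] [[-0.931  0.366 -0.002]
 [ 0.366  0.931 -0.   ]
 [ 0.002 -0.001 -1.   ]]
[[253.45883476 214.57283976]]
[[253.31890416 219.54877605]]
```

View pics/w2.png

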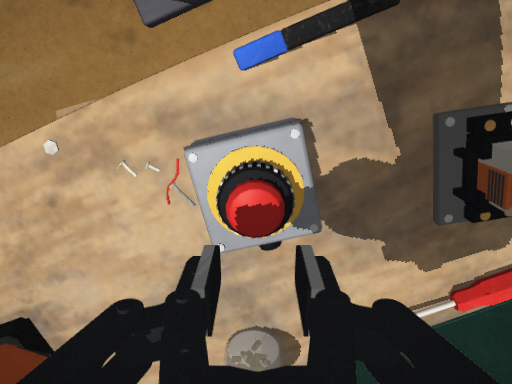

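drive_tool(motion=[[[0,0,0],0,100],[[0,0,2],0,100],[[0,0,5],0,100],[[0,0,8],0,100],[[0,0,9.5],0,100]])

```text
clock: 4.58
position: [0.4994, 0.0446, 0.043]
eef_rot: [[-0.931, 0.366, -0.004], [0.366, 0.931, 0.0], [0.004, -0.002, -1.0]]
force: [-0.7, -0.3, -0.7]
finger_gap: 0.0854
grip_force: 0.0
```

drive_tool(motion=[[[0,0,0],0,100],[[0,0,0],0,45],[[0,0,0],0,45],[[0,0,0],0,45],[[0,0,0],0,45]])

```text
clock: 5.2
position: [0.502, 0.0422, 0.0484]
eef_rot: [[-0.93, 0.367, 0.002], [0.367, 0.93, -0.005], [-0.003, -0.004, -1.0]]
force: [-3.1, -4.3, 6.2]
finger_gap: 0.0508
grip_force: 62.4
```

Run:
```python
from h import *
d=grab('wrist','w3'); st=robot.sense();print(st['position'],st['clock'],st['force'],st['wrist_torque'],st['finger_gap'],st['eef_rot'].round(3))
```

```text
[0.50203824 0.04221879 0.04838191] 5.25 [-3.74076936 -4.3521402   5.27189543] [-1.09401243  0.77961164  0.02265883] 0.05084438192657181 [[-0.93   0.367  0.002]
 [ 0.367  0.93  -0.005]
 [-0.004 -0.004 -1.   ]]
```

View pics/w3.png

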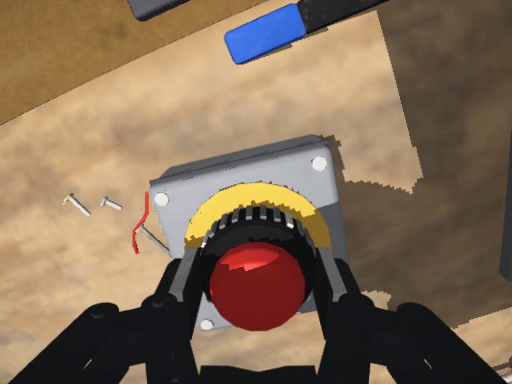

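The pads sit astride the collar, centred at about column 258, with the cap free above. Turning clockwise now.

drive_tool(motion=[[[0,0,-0.1],0.16,45],[[0,0,-0.2],0.32,45],[[0,0,-0.2],0.48,45],[[0,0,-0.2],0.64,45],[[0,0,-0.2],0.8,45]])

```text
clock: 5.88
position: [0.5017, 0.0421, 0.0485]
eef_rot: [[-0.38, 0.925, 0.001], [0.925, 0.38, -0.006], [-0.005, -0.002, -1.0]]
force: [0.5, -4.9, -1.9]
finger_gap: 0.0506
grip_force: 63.6
```

drive_tool(motion=[[[0,0,0],0.05,45],[[0,0,0],0.1,45],[[0,0,0],0.1,45],[[0,0,0],0.1,45],[[0,0,0],0.1,45]])

```text
clock: 6.5
position: [0.5011, 0.0443, 0.0484]
eef_rot: [[-0.292, 0.956, -0.001], [0.956, 0.292, -0.001], [-0.0, -0.001, -1.0]]
force: [-4.1, -1.5, 3.6]
finger_gap: 0.0509
grip_force: 62.9
```

Run:
```python
from h import *
d=grab('wrist','w4'); st=robot.sense();R=st['eef_rot'];print(st['position'],st['clock'],st['force'],st['wrist_torque'],st['finger_gap'],np.arctan2(R[1,0],R[0,0]),st['joints'].round(3))
for f in('w3','w4'):
    d=load(f);hs=cv2.cvtColor(d['pixels'],cv2.COLOR_RGB2HSV)
    m=((hs[...,0]<6)|(hs[...,0]>174))&(hs[...,1]>170)&(hs[...,2]>60)
    n,l,s,c=cv2.connectedComponentsWithStats(m.astype(np.uint8));i=1+s[1:,4].argmax();print(s[i],c[i], d['world_from_camera'][2,3])
    print([proj(d,[[.502,.0435,z]]) for z in (.08,.088)])
```

```text
[0.50108304 0.04435077 0.0483439 ] 6.55 [-3.78337812 -1.76456921  5.67092779] [-0.3800052   1.15458614  0.48957019] 0.05111519913117939 1.8672980052792898 [-4.500e-02  3.300e-02 -2.830e-01  1.256e+00 -1.000e-03  1.230e+00]
[ 209  242   96   89 6588] [257.00698239 285.86460231] 0.19105429341950936
[array([[254.81384457, 301.90680217]]), array([[254.57878689, 315.34536937]])]
[ 197  257  110   93 7263] [256.85171417 302.78300978] 0.19131981783020607
[array([[257.20804798, 307.74206495]]), array([[257.19859135, 321.33352052]])]
```

drive_tool(motion=[[[0,0,0],0.05,100],[[0,0,0],0.05,100],[[0,0,0],0.05,100],[[0,0,0],0.05,100],[[0,0,0],0.05,100]])

```text
clock: 7.18
position: [0.5016, 0.0446, 0.0478]
eef_rot: [[-0.244, 0.97, 0.0], [0.97, 0.244, 0.0], [0.0, 0.0, -1.0]]
force: [0.1, -0.1, 0.3]
finger_gap: 0.0853
grip_force: 0.0
```

drive_tool(motion=[[[0,0,-2],0,100],[[0,0,-5],0,100],[[0,0,-9],0,100],[[0,0,-12],0,100],[[0,0,-12],0,100]])

```text
clock: 7.8
position: [0.5037, 0.0444, 0.1712]
eef_rot: [[-0.244, 0.97, 0.007], [0.97, 0.244, -0.0], [-0.002, 0.007, -1.0]]
force: [0.1, -0.5, -0.5]
finger_gap: 0.0856
grip_force: 0.0
```

Run:
```python
from h import *
d=grab('wrist','w5'); t=grab('scene','scene1'); st=robot.sense();R=st['eef_rot'];print(st['position'],st['clock'],st['force'],st['finger_gap'],np.arctan2(R[1,0],R[0,0]))
def red(d):
    hs=cv2.cvtColor(d['pixels'],cv2.COLOR_RGB2HSV)
    m=((hs[...,0]<6)|(hs[...,0]>174))&(hs[...,1]>170)&(hs[...,2]>60)
    n,l,s,c=cv2.connectedComponentsWithStats(m.astype(np.uint8))
    return [(s[i],c[i]) for i in range(1,n) if s[i,4]>60]
print(red(d),[proj(d,[[.502,.0435,z]]) for z in (.08,.088)])
print(red(load('scene0')));print(red(t))
z=st['position'];print('shift',R.T@(np.array([.5597,.2325,.17])-z)*100)
```

```text
[0.50140964 0.04453736 0.1674469 ] 7.9 [-1.06751975 -0.62617971 -0.95720284] 0.08536801977726625 1.8168480927575255
[(array([ 486,    0,   26,   81, 1146], dtype=int32), array([502.38132635,  50.06544503])), (array([ 227,  171,   54,   53, 2036], dtype=int32), array([254.00442043, 196.88850688]))] [array([[253.17818072, 199.28896728]]), array([[253.12809944, 203.19282842]])]
[(array([469,   0,   4,  46,  84], dtype=int32), array([470.60714286,  20.9047619 ])), (array([484,   0,   5,  48,  86], dtype=int32), array([486.11627907,  22.88372093])), (array([491,   0,   7,  49,  86], dtype=int32), array([493.87209302,  23.22093023])), (array([202, 178,  29,  16, 242], dtype=int32), array([215.31404959, 185.47107438])), (array([215, 212,  17,  12, 160], dtype=int32), array([223.1375 , 217.43125]))]
[(array([469,   0,   4,  46,  83], dtype=int32), array([470.61445783,  20.89156627])), (array([484,   0,   5,  48,  85], dtype=int32), array([486.14117647,  23.01176471])), (array([491,   0,   7,  49,  87], dtype=int32), array([493.88505747,  23.02298851])), (array([215, 182,  16,  13, 122], dtype=int32), array([221.8442623 , 188.02459016])), (array([215, 211,  17,  13, 173], dtype=int32), array([223.02312139, 217.33526012]))]
shift [16.81034194 10.23180106 -0.25503557]
```

drive_tool(motion=[[[4,2.4,0],-0.18,100],[[8,4.8,0],-0.36,100],[[12,7.2,0],-0.54,100],[[16,9.6,0],-0.72,100],[[16.8,10.2,0],-0.9,100]])

```text
clock: 8.52
position: [0.5584, 0.2348, 0.1646]
eef_rot: [[-0.915, 0.404, -0.004], [0.404, 0.915, -0.001], [0.004, -0.002, -1.0]]
force: [-0.6, -0.2, -0.3]
finger_gap: 0.0852
grip_force: 0.0
```

drive_tool(motion=[[[0,0,0],-0.18,100],[[0,0,0],-0.207,100],[[0,0,0],-0.207,100],[[0,0,0],-0.207,100],[[0,0,0],-0.207,100]])

```text
clock: 9.15
position: [0.5594, 0.2321, 0.1678]
eef_rot: [[-0.976, 0.217, 0.0], [0.217, 0.976, 0.0], [-0.0, 0.0, -1.0]]
force: [-0.2, 0.3, 0.3]
finger_gap: 0.0855
grip_force: 0.0
```

Run:
```python
from h import *
d=grab('wrist','w6'); st=robot.sense();R=st['eef_rot'];print(st['position'],st['clock'],st['force'],st['finger_gap'],np.arctan2(R[1,0],R[0,0]))
print(R.T@(np.array([.5597,.2315,.12])-st['position']))
print(proj(d,[[.5597,.2315,.076],[.5597,.2315,.012]]))
```

```text
[0.5594676  0.23209536 0.16794705] 9.2 [-0.30300617  0.57618501  0.85847162] 0.08527050817505705 2.9228751441872434
[-0.00034769 -0.00053554  0.04794706]
[[253.75303578 196.70007519]
 [254.43233634 172.9136176 ]]
```

View pics/w6.png

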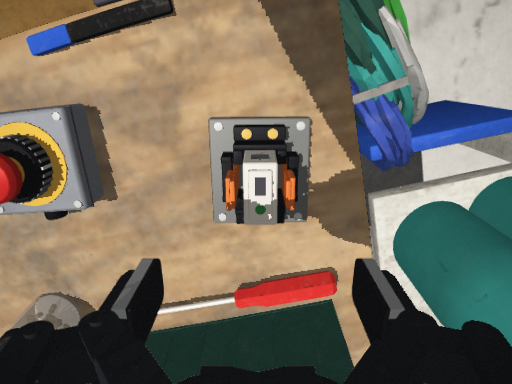

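The wrist view shows the carrier square to the fingers: its catches are at (231,187) and (290,186), and the base screws are at (218,127), (301,126), (303,217) and (222,217). It sits a few pixels right of the finger midline.

Run:
```python
from h import *
d=load('w6'); st=robot.sense();R=st['eef_rot']
s=at_z(d,[[218,127],[301,126],[303,217],[222,217]],.012);k=at_z(d,[[231,187],[290,186]],.06)
print(s.mean(0),k.mean(0))
v=s[1]-s[0]+s[2]-s[3];w=s[0]-s[3]+s[1]-s[2]; print('y yaw',np.arctan2(v[1],v[0]),np.arctan2(w[1],w[0])+np.pi/2,'tool y',np.arctan2(R[1,1],R[0,1]),np.linalg.norm(v)/2,np.linalg.norm(w)/2)
for p in (s.mean(0),k.mean(0)): print(R.T@(p-st['position'])*100)
```

```text
[0.56175852 0.23728099 0.012     ] [0.55821089 0.23706275 0.06      ]
y yaw 1.357356807650456 4.528873292040564 tool y 1.3520788347860804 0.07533088191007185 0.08634669834575165
[-0.10839984  0.55435991 15.59477991]
[ 0.23233913  0.45655985 10.79471066]
```

drive_tool(motion=[[[0,0.2,3],-0.01,100],[[0,0.4,6],-0.01,100],[[0,0.4,7.8],-0.01,100],[[0,0.4,7.8],-0.01,100],[[0,0.4,7.8],-0.01,100]])

```text
clock: 9.82
position: [0.5611, 0.2364, 0.0911]
eef_rot: [[-0.978, 0.206, 0.002], [0.206, 0.978, 0.0], [-0.002, 0.001, -1.0]]
force: [0.2, 0.5, 0.3]
finger_gap: 0.0852
grip_force: 0.0
```

Run:
```python
from h import *
d=grab('wrist','w7'); st=robot.sense();R=st['eef_rot'];print(st['position'],st['clock'],st['force'],st['finger_gap'],R.round(4))
```

```text
[0.56140007 0.23646213 0.09155959] 9.875 [-0.1112252  -0.53987786  0.40102943] 0.08570550904911217 [[-9.784e-01  2.065e-01  2.800e-03]
 [ 2.065e-01  9.784e-01  8.000e-04]
 [-2.500e-03  1.400e-03 -1.000e+00]]
```

View pics/w7.png

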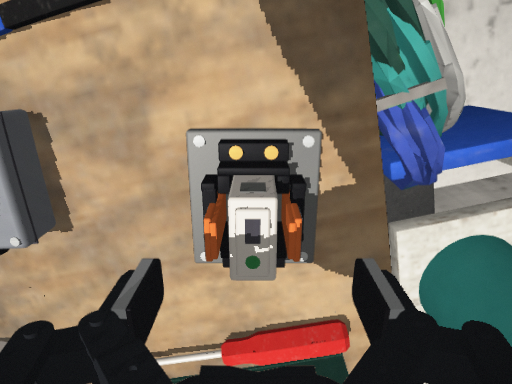

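The carrier block is centred at about (253,235), with catches at (214,225) and (292,225) and base screws at (199,141) and (308,141). The fingers' midline is about column 257, so a small correction is needed.

Run:
```python
from h import *
d=load('w7'); st=robot.sense();R=st['eef_rot']
s=at_z(d,[[199,141],[308,141],[309,256],[203,257]],.012);k=at_z(d,[[214,225],[292,225]],.06);t=at_z(d,[[229,185],[276,185],[276,279],[229,279]],.076)
print(proj(d,[st['position'],st['position']-R[:,2]*-.03]))
print(R.T@(d['world_from_camera'][:3,3]-st['position']))
for p in (s,k): print(R.T@(p.mean(0)-st['position'])*100)
v=s[1]-s[0]; print(np.arctan2(v[1],v[0]),np.arctan2(R[1,1],R[0,1]))
```

```text
[[253.27123665 261.75281852]
 [253.87907671 234.14352909]]
[ 0.08478652  0.0020051  -0.14260772]
[0.03968324 0.01609051 7.95591305]
[ 0.49264308 -0.04962701  3.15465036]
1.362104848836605 1.3627930712610976
```

drive_tool(motion=[[[0.05,-0.2,1.5],0,100],[[0.05,-0.2,3.5],0,100],[[0.05,-0.2,5.2],0,100],[[0.05,-0.2,5.2],0,100],[[0.05,-0.2,5.2],0,60]])

```text
clock: 10.5
position: [0.5596, 0.2344, 0.0381]
eef_rot: [[-0.978, 0.206, 0.0], [0.206, 0.978, 0.0], [-0.0, 0.0, -1.0]]
force: [-0.2, 0.1, 0.6]
finger_gap: 0.07
grip_force: 0.0
```

drive_tool(motion=[[[0,0,0],0,55],[[0,0,0],0,50],[[0,0,0],0,40],[[0,0,0],0,35],[[0,0,0],0,35]])

```text
clock: 11.12
position: [0.5608, 0.2342, 0.0414]
eef_rot: [[-0.978, 0.206, 0.004], [0.206, 0.978, -0.0], [-0.004, 0.001, -1.0]]
force: [-3.2, -1.8, 10.9]
finger_gap: 0.0335
grip_force: 60.3
```

Run:
```python
from h import *
d=grab('wrist','w8'); st=robot.sense();print(st['position'],st['clock'],st['force'],st['wrist_torque'],st['finger_gap'],st['grip_force'])
```

```text
[0.56076556 0.23420922 0.04136756] 11.175 [-2.87980797 -1.97894818  9.34642906] [-0.48533871  0.62657933 -0.03480003] 0.0333871689056801 60.32205469964538
```

View pics/w8.png

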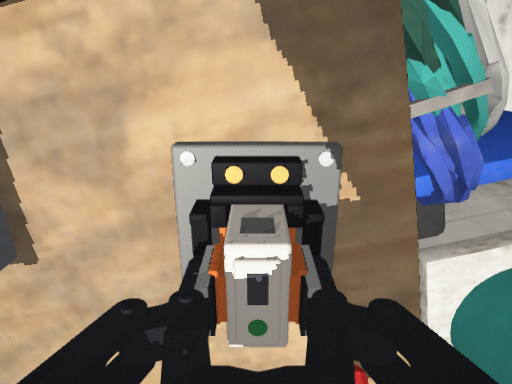

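The fingers press on both orange catches at columns 216 and 298, with the block centred at 258. Lifting straight up.

drive_tool(motion=[[[0,0,-0.3],0,35],[[0,0,-0.8],0,35],[[0,0,-1.3],0,35],[[0,0,-1.9],0,35],[[0,0,-2.5],0,35]])

```text
clock: 11.8
position: [0.5592, 0.2344, 0.063]
eef_rot: [[-0.979, 0.206, -0.001], [0.206, 0.979, 0.0], [0.001, -0.0, -1.0]]
force: [-0.4, 0.1, -1.6]
finger_gap: 0.0327
grip_force: 59.9
```

drive_tool(motion=[[[0,0,-1],0,35],[[0,0,-2.5],0,35],[[0,0,-4],0,35],[[0,0,-5.5],0,35],[[0,0,-6.5],0,35]])

```text
clock: 12.42
position: [0.56, 0.2346, 0.1296]
eef_rot: [[-0.978, 0.206, 0.002], [0.206, 0.978, 0.001], [-0.002, 0.001, -1.0]]
force: [-0.1, 0.2, -2.4]
finger_gap: 0.0334
grip_force: 59.9
```

drive_tool(motion=[[[0,0,-0.5],0,35],[[0,0,-0.5],0,35],[[0,0,-0.5],0,35],[[0,0,-0.5],0,35],[[0,0,-0.5],0,35]])

```text
clock: 13.05
position: [0.5591, 0.2343, 0.1323]
eef_rot: [[-0.978, 0.206, -0.001], [0.206, 0.978, -0.0], [0.001, -0.0, -1.0]]
force: [-0.4, -0.1, -1.3]
finger_gap: 0.0333
grip_force: 59.9
```

Run:
```python
from h import *
w=grab('wrist','w9')['pixels'];s=grab('scene','scene2')['pixels'];st=robot.sense();print(st['position'],st['clock'],st['force'],st['finger_gap'],st['grip_force'])
a=cv2.resize(w,(400,300));b=cv2.resize(s[110:260,130:330],(400,300),interpolation=cv2.INTER_CUBIC)
cv2.imwrite('pics/f.png',np.hstack([a,b])[:,:,::-1])
```

```text
[0.55927092 0.23430862 0.13254803] 13.15 [ 0.47413374  1.00963146 -2.26134837] 0.033202604690849145 59.87263518269174
```

View pics/f.png

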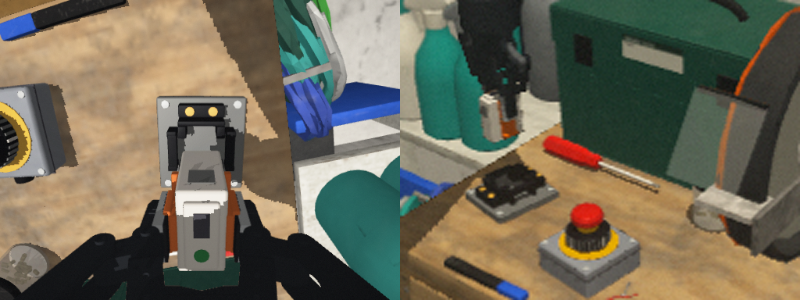

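The carrier is clear of its base and upright in the fingers, about 9 cm above its seat. The cap is up and the bystanders have not moved.

```bash
python3 -c "
from cell import job
print(job.hand_in())"
```

```text
the job is handed in; nothing more can be done
None
```

I handed the job in at about 13 s: the emergency stop was latched and then reset with its cap up, and the pinched fuse carrier is held upright about 9 cm above its seat. No verdict came back, and I couldn't read the catch travel directly.

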